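# Take the bench slicer off its transport lock

### The arm

A 6-joint arm with a two-finger parallel gripper is mounted at the origin on a cart in front of the work surface, level with it; the furniture and walls round the work are solid. World frame = base frame: x ahead of the robot, y to its left, z up, the work surface at z = 0. Lengths are in mm, angles in rad, forces in N, time in s.
With the tool pointing down it reaches from about 400 to 825 mm from the base axis. Payload 7 kg.
Tool frame: the origin (TCP) lies between the finger pads; the fingertips stand 19 mm ahead of it and the grasp point (between the pads) is the TCP; z points along the fingers, y is the line along which they close (so a half turn about z gives the same grasp; the last joint's range is limited). The gripper opens to 85 mm and grips with 20 to 120 N. Pads are 22 mm wide; open, the fingers measure 114 mm over their backs; the gripper's body (76 mm by 85 mm) begins 54 mm behind the grasp point. The pads swing forward as they close: fully open they stand 13 mm farther back than shut.
Start: joints at [1.631, 0.359, 0.012, 0, -1.224, -0.288], TCP at [152.449, 657.537, 250.302] pointing down, gripper open.
Joint ranges: [-3.07, 3.07], [-1.43, 2.12], [-1.02, 1.25], [-3.03, 1.67], [-3.05, -0], [-3.03, 3.03]. Speed limits (rad/s): [2.39, 2.39, 3.01, 3.14, 3.14, 3.14].

### API

Orientations are given as a unit quaternion [w, x, y, z].
In Python, from rig import telemetry, optics, ctrl gives the robot as it stands.
- The arm moves only by the tool drive_tool, never from a script. Its argument "commands" is a list of rows, each a list of 7 numbers: the closure, from -1 (fully open) to 1 (shut), so that 0 is half open, then the shift along the tool's x, y, z in cm, then the turn, a rotation vector about the tool's x, y, z in degrees. A call has 1 to 12 rows; each row shifts and turns the commanded pose from where the row before left it, along the tool's axes as they then stand; what a row does not reach is not made up. A row lasts 1/10 s, in which the tool goes at most 50 mm and 8.59 degrees, less where a joint would pass 70% of its speed; a pose out of reach is approached as far as the arm can. A call with a gripper value outside its range is refused whole. The fingers move at their own pace and stop on an object; "squeeze" is the grip in N (left out, the last holds). Time passes only in rows, so rows that do not move let the fingers close. It gives the time, the measured TCP pose, the force, the opening and the grip force at its end, in the units of the state.
- telemetry.get_obs(): the state, without advancing time (a new reading comes with each control period).
- optics.grab_frame(name): name is "scene" or "top" or "wrist"; returns the picture (480x640x3 uint8, red, green, blue); there is no depth.
- optics.calibration(name): a dict with "vfov" (degrees; the focal length in pixels is half the picture's height over the tangent of half this angle, whatever the lens; pixels are square), "cx", "cy" (the principal point, pixels), "k1" (the pictures are not rectified: a ray, as slopes to the right and down, at radius r is drawn at 1 + k1 r^2 times it, then the intrinsics apply), "position" and "attitude" of the camera in the world. Camera axes: x right, y up, looking along -z (the intrinsics and any distortion apply to the point x, -y, -z); pixel columns grow to the right and rows downward; lengths in mm; the calibration is good to about 2 mm. A picture is of the moment at which its call begins: read the wrist's pose just before it. calibration takes no time and is no camera call; for the wrist camera it gives the pose at the moment of the call.
- ctrl.hand_in(): hands the job in; it is judged then, once.
Trained networks look in the newest picture that a camera, given by its name, has taken for a name from the list of things; names that differ only in an ending like _2 or _b are one class to them, and where a whole thing is asked for, a point or a joint stands for the part that bears it (a point fixed in the world has none). Each returns a list of dicts, best first, with "score" (0 to 1); they miss things now and then, are a little off and sometimes report something else, mostly with a low value. They report only what shows in the picture. A call takes as long as a camera call.
- optics.cut_out(target, camera): "pixels" (480x640 bool, what is visible of it).
- optics.tip_of(target, camera): "xyz" ([x, y, z] in mm, in world coordinates, good to about 4 mm: a listed point, or the origin of a listed thing).
The state is a dict: "t": time; "q": joint angles; "qvel": joint speeds; "effort": joint torques, N m; "position": TCP position; "ee_rot": TCP orientation; "wrist_force": force on the tool from outside, world axes, zero at the start; "ft_torque": the same for the moment, N m; "grip_width": finger opening in mm; "grip_force": force on a finger pad.
Only numpy, scipy, OpenCV 4.12 (cv2) and the standard library are available. Lean on these libraries where they do the work, as an engineer would, in place of code of your own. Each camera call takes 0.05 s, during which the arm holds its last target. There are 200 camera calls.

### The job

The vegetable slicer is in its transport lock. Pull its sprung black selector knob up, turn it past the green tab (not the red one) and let it snap fully down into the notch that lies somewhere in the 45 degrees beyond that tab; feel for the notch without forcing the knob. Then slide the carriage all the way to its far stop, let go, and leave the things round the slicer where they are.

Things in the scene. Friction and masses are not known exactly. Their poses are not given: they have to be found in the camera images.
- slicer: White and aluminium bench slicer, 220 x 250 mm, screwed down. Origin: centre of its underside, on the worktop. x: the way the carriage slides (away from the robot), y: left, z up. Right: selector housing, 130 x 120 mm, top 45 mm up, knob axis (vertical) at x 0, y -65 mm. Left: bed with the carriage.
- knob: Black selector knob. Origin on its axis, level with the housing top when down. Round skirt 72 mm across, 11 to 19 mm above the origin; on it an upright wing to grip, 14 mm thick (this frame's x), 52 mm long (y), top 55 mm above the origin (100 mm above the worktop). -y end: pointer, white line. +y end: steel lock tongue, 10 mm wide, reaching 58 mm from the axis, in front of the carriage's lug.
- index_plate: Steel ring with three notches under the knob's skirt, fixed; origin on the knob axis at the housing top. Lands 8 mm high, notches 8 mm wide; the knob's flat 6 mm pin (28 mm from the axis, under the pointer) stands in one. Middle notch: transport lock, turn 0. Pressing pin on plate with over 30 N spoils it.
- selector_lift (a joint): How far the knob is pulled up, m: 0 fully down in a notch, about 0.007 resting on a land (above this it turns freely), 0.012 upper stop. A spring pulls it down with 7.5 N, 10.5 N when fully up.
- selector (a joint): Turn of the knob, rad: 0 in the transport lock (pointer to the slicer's -y), growing counter-clockwise from above (pointer toward the slicer's +x), stops at +-1.65. Side notches: one on each side, each at an unknown place between 0.83 and 1.47 (or -0.83 and -1.47), not the same on both sides; the pin drops in only within about 0.03 of that notch's middle.
- knob_top (a point): Centre of the top of the knob's wing, on its axis.
- knob_pointer (a point): End of the pointer line at the rim of the skirt, 36 mm from the axis.
- green_tab: Flat green disc, 13 mm across, on the housing's top 50 mm from the knob axis, 0.76 rad to one side of the pointer's lock position: at either turn +0.76 or turn -0.76, changing places with the red one. The slicing notch lies beyond it (farther from the lock). Origin under its centre.
- red_tab: Flat red disc like the green one, on the other side. Marks the cleaning notch, not wanted here.
- carriage (a joint): Carriage position: 0 at its near end, 0.07 m at its far stop, growing along the slicer's +x. Slides with 2.5 N of friction. In the transport lock the knob's tongue stops its lug after about 6 mm.
- carriage_handle (a point): Top centre of the carriage's black upright handle block: 22 mm thick (along the slide), 64 mm long (across), its top 85 mm above the worktop, standing 44 mm high on the grey carriage plate (its upper face 41 mm above the worktop).
- onion_1: Red onion, 64 x 67 x 71 mm, behind the slicer; a bystander.
- tin_1: Tin, 75 mm across, 58 mm high, right of the slicer; a bystander.
- tomato_1: Small tomato, 33 x 33 x 40 mm, behind the slicer; a bystander.
- salt_dish: Grey stone salt dish, 78 mm across, 21 mm high, left of the slicer; a bystander.

How it is judged:
By the outcome, as a careful person would: the job done as asked, in the order asked, and still so for the second after the job is handed in, with the robot touching nothing.
It also fails if it takes over 56 s, if anything falls off the work surface, if the arm or the gripper's body presses on something with over 40 N, if the wrist force passes 120 N, or if a joint passes its speed limit or range.

## Working session

There is one attempt and no reset: what is moved stays moved. The work goes in short steps, Python scripts to look and compute and a tool call to move; the robot and the scene stay as the last step left them, time stands still between calls to the robot, and variables do not carry over. Pictures are saved under pics/ and viewed, at most 10 in all, crops included, and the job is handed in when it is done.

Besides the shell and the picture viewer there is one more tool, called after "Request:" by a JSON object that holds its "api" and its "payload", one argument or row to a line. drive_tool: Moves the arm, as the interface text tells. Its arguments: {"type":"object","properties":{"commands":{"type":"array"},"squeeze":{"type":"number"}},"required":["commands"]}

```bash
mkdir -p pics; cat > h.py <<'E'
import numpy as np, cv2
from rig import telemetry, optics, ctrl
from scipy.spatial.transform import Rotation as R
def rot(q): return R.from_quat([q[1],q[2],q[3],q[0]])
def save(cam,name):
    im=optics.grab_frame(cam); cv2.imwrite('pics/'+name,im[:,:,::-1]); return im
def ray(cam_cal,u,v):
    c=cam_cal; f=240/np.tan(np.radians(c['vfov'])/2)
    d=np.array([(u-c['cx'])/f,(v-c['cy'])/f]); s=d.copy()
    for _ in range(20): s=d/(1+c['k1']*(s@s))
    return np.array(c['position']),rot(c['attitude']).apply([s[0],-s[1],-1])
def at_z(c,u,v,z):
    p,d=ray(c,u,v); return p+d*(z-p[2])/d[2]
E
python3 - <<'E'
from h import *
o=telemetry.get_obs(); print(o['t'],o['position'],o['ee_rot'],rot(o['ee_rot']).as_matrix().round(3).tolist())
for cam in ['top','scene']:
    save(cam,cam+'1.png'); print(cam,optics.calibration(cam))
    for t in ['slicer','knob','knob_top','knob_pointer','green_tab','red_tab','carriage_handle','onion_1','tin_1','tomato_1','salt_dish']:
        r=optics.tip_of(t,cam); print(t,[(np.round(a['xyz']).tolist(),round(a['score'],2)) for a in r[:2]])
print(telemetry.get_obs()['t'])
E
```

```text
0.0 [152.36025822 657.11807324 249.36464595] [ 8.28883262e-04  9.93513422e-01 -1.13711889e-01 -2.09247506e-05] [[0.974, -0.226, -0.0], [-0.226, -0.974, -0.002], [0.0, 0.002, -1.0]]
top {'vfov': 47.216480271343045, 'cx': 330.0018960805214, 'cy': 241.62176755133754, 'k1': -0.11766106135390304, 'position': array([467.00464101,  85.93722339, 938.83753562]), 'attitude': array([ 0.71022044,  0.07116719, -0.06561067, -0.69729291])}
slicer [([498.0, 94.0, 2.0], 0.59)]
knob [([507.0, 35.0, 47.0], 0.8)]
knob_top [([514.0, 34.0, 98.0], 0.71)]
knob_pointer [([517.0, -2.0, 62.0], 0.56)]
green_tab [([487.0, -12.0, 48.0], 0.53)]
red_tab [([548.0, 3.0, 38.0], 0.42)]
carriage_handle [([450.0, 162.0, 84.0], 0.91)]
onion_1 [([660.0, 145.0, -6.0], 0.76), ([487.0, -14.0, 45.0], 0.52)]
tin_1 [([570.0, -73.0, -1.0], 0.8)]
tomato_1 [([681.0, 42.0, 4.0], 0.68), ([425.0, 268.0, -0.0], 0.52)]
salt_dish [([422.0, 272.0, -5.0], 0.87), ([662.0, 144.0, -3.0], 0.26)]
scene {'vfov': 51.42519351703685, 'cx': 312.5318701595623, 'cy': 241.67969719897178, 'k1': -0.09416469701637252, 'position': array([194.46275325, 630.40547904, 627.5612328 ]), 'attitude': array([-0.30256972, -0.15267529,  0.41290897,  0.84536856])}
slicer [([493.0, 99.0, -0.0], 0.64)]
knob [([509.0, 36.0, 45.0], 0.67)]
knob_top [([507.0, 30.0, 99.0], 0.59)]
knob_pointer [([519.0, -4.0, 64.0], 0.98)]
green_tab [([485.0, -11.0, 45.0], 0.42)]
red_tab []
carriage_handle [([448.0, 161.0, 83.0], 0.74)]
onion_1 [([659.0, 144.0, 1.0], 0.84)]
tin_1 [([569.0, -77.0, -4.0], 0.61)]
tomato_1 [([677.0, 45.0, 2.0], 0.64)]
salt_dish [([427.0, 269.0, 0.0], 0.69)]
1.2
```

View pics/top1.png

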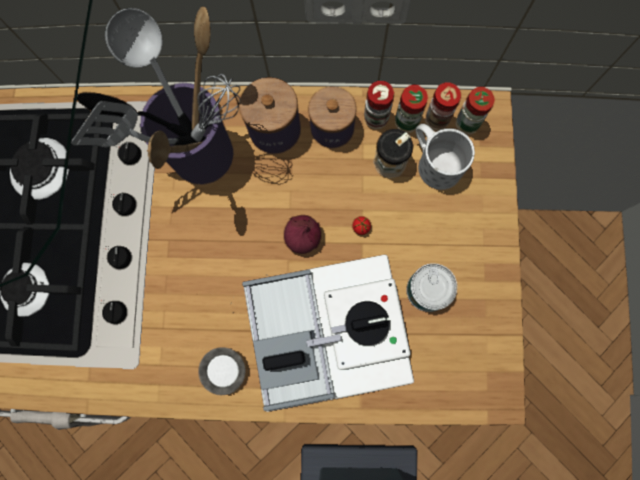

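View pics/scene1.png

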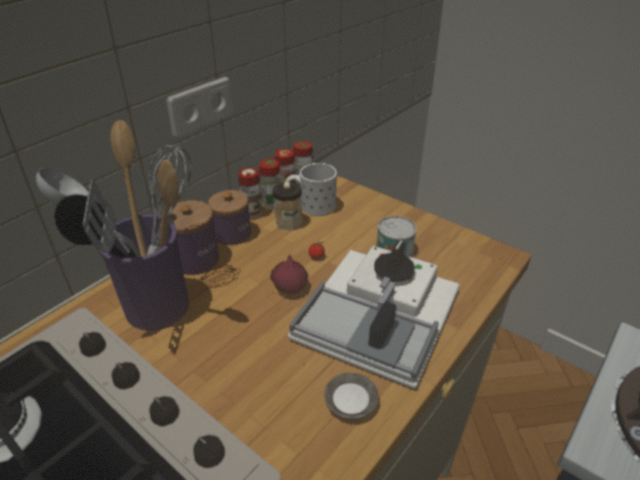

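The green tab is on the robot's side of the pointer (top view 393,340) and the red one on the far side (384,298). The turn is therefore negative, clockwise from above. The slicer's yaw is about 10°.

```bash
cat >> h.py <<'E'
def plan(target,yaw,n,grip=-1):
    """rows to bring tool (pointing down) to target mm with tool y at world angle yaw (deg)"""
    o=telemetry.get_obs(); p=np.array(o['position']); Rm=rot(o['ee_rot'])
    Rt=R.from_matrix(np.column_stack([np.cross([np.cos(yaw*np.pi/180),np.sin(yaw*np.pi/180),0],[0,0,-1]),[np.cos(yaw*np.pi/180),np.sin(yaw*np.pi/180),0],[0,0,-1]]))
    rv=(Rm.inv()*Rt).as_rotvec(degrees=True)/n
    for i in range(n):
        d=Rm.inv().apply(np.array(target)-p)/(n-i)/10
        row=[grip]+np.round(d,2).tolist()+np.round(rv,2).tolist()
        p=p+Rm.apply(np.array(row[1:4])*10); Rm=Rm*R.from_rotvec(row[4:],degrees=True); print(row,',')
E
python3 -c "
from h import *
plan([500,34,190],-170,16)"
```

```text
[-1, 3.0, 3.31, 0.38, 0.0, -0.0, 4.18] ,
[-1, 3.23, 3.08, 0.38, 0.0, -0.0, 4.18] ,
[-1, 3.44, 2.83, 0.38, 0.0, -0.0, 4.18] ,
[-1, 3.64, 2.58, 0.38, 0.0, -0.0, 4.18] ,
[-1, 3.82, 2.3, 0.38, 0.0, -0.0, 4.18] ,
[-1, 3.98, 2.02, 0.38, 0.0, -0.0, 4.18] ,
[-1, 4.11, 1.72, 0.38, 0.0, -0.0, 4.18] ,
[-1, 4.23, 1.42, 0.37, 0.0, -0.0, 4.18] ,
[-1, 4.32, 1.11, 0.38, 0.0, -0.0, 4.18] ,
[-1, 4.39, 0.79, 0.37, 0.0, -0.0, 4.18] ,
[-1, 4.44, 0.47, 0.38, 0.0, -0.0, 4.18] ,
[-1, 4.46, 0.14, 0.37, 0.0, -0.0, 4.18] ,
[-1, 4.46, -0.18, 0.38, 0.0, -0.0, 4.18] ,
[-1, 4.43, -0.51, 0.37, 0.0, -0.0, 4.18] ,
[-1, 4.39, -0.83, 0.38, 0.0, -0.0, 4.18] ,
[-1, 4.31, -1.14, 0.37, 0.0, -0.0, 4.18] ,
```

Request:
{"api": "drive_tool", "payload": {
  "commands": [
    [-1,3.0,3.3,0.38,0,0,4.2],
    [-1,3.2,3.1,0.38,0,0,4.2],
    [-1,3.4,2.8,0.38,0,0,4.2],
    [-1,3.6,2.6,0.38,0,0,4.2],
    [-1,3.8,2.3,0.38,0,0,4.2],
    [-1,4.0,2.0,0.38,0,0,4.2],
    [-1,4.1,1.7,0.38,0,0,4.2],
    [-1,4.2,1.4,0.38,0,0,4.2],
    [-1,4.3,1.1,0.38,0,0,4.2],
    [-1,4.4,0.8,0.38,0,0,4.2],
    [-1,4.4,0.5,0.38,0,0,4.2],
    [-1,4.5,0.1,0.38,0,0,4.2]
  ]
}}

```text
t: 2.4
position: [411.8, 189.1, 205.1]
ee_rot: [-0.001, 0.85, -0.527, 0.0]
wrist_force: [1.3, 0.6, -0.1]
grip_width: 85.6
grip_force: 0.0
```

Request:
{"api": "drive_tool", "payload": {
  "commands": [
    [-1,4.5,-0.2,0.38,0,0,4.2],
    [-1,4.4,-0.5,0.38,0,0,4.2],
    [-1,4.4,-0.8,0.38,0,0,4.2],
    [-1,4.3,-1.1,0.38,0,0,4.2],
    [-1,0,0,0,0,0,0],
    [-1,0,0,0,0,0,0]
  ]
}}

```text
t: 3.0
position: [497.0, 32.9, 189.2]
ee_rot: [0.0, 0.764, -0.646, -0.0]
wrist_force: [-0.8, 0.4, -0.1]
grip_width: 85.3
grip_force: 0.0
```

```bash
python3 - <<'E'
from h import *
o=telemetry.get_obs(); print(o['t'],o['position'],rot(o['ee_rot']).as_matrix().round(3).tolist(),o['q'],o['wrist_force'])
c=optics.calibration('wrist'); print(c)
save('wrist','w1.png')
for t in ['slicer','knob','knob_top','knob_pointer','green_tab','red_tab','carriage_handle']:
    r=optics.tip_of(t,'wrist'); print(t,[(np.round(a['xyz'],1).tolist(),round(a['score'],2)) for a in r[:2]])
E
```

```text
3.0 [496.95188752  32.88003523 189.24197455] [[0.167, -0.986, -0.001], [-0.986, -0.167, -0.0], [0.0, 0.001, -1.0]] [ 4.61345062e-01  1.18494610e-01 -4.57804625e-01 -7.73172156e-05
 -9.95058077e-01 -2.93879396e-01] [-0.82641547  0.44316098 -0.06401845]
{'vfov': 68.97860368923921, 'cx': 320.02246122422343, 'cy': 240.6723528236539, 'k1': -0.04728946016050055, 'position': array([509.44950261, -42.01787258, 313.1250264 ]), 'attitude': array([-0.08312896,  0.01249915, -0.14925599,  0.98521875])}
slicer [([500.5, 100.2, -0.3], 0.96), ([656.9, 140.6, 2.8], 0.44)]
knob [([514.5, 34.2, 41.6], 0.92)]
knob_top [([511.7, 30.3, 101.5], 0.89)]
knob_pointer [([519.9, 1.4, 64.7], 0.95)]
green_tab [([480.0, -6.1, 45.8], 0.59)]
red_tab [([549.7, 4.7, 50.0], 0.7), ([479.6, -8.9, 46.3], 0.42)]
carriage_handle [([450.0, 158.1, 85.3], 0.96)]
```

View pics/w1.png

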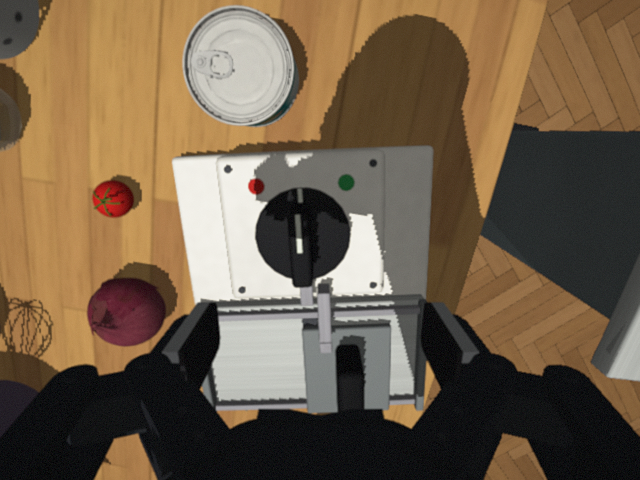

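```bash
python3 - <<'E'
from h import *
c=optics.calibration('wrist')
im=cv2.imread('pics/w1.png').astype(int)
g=[at_z(c,346,182,46)[:2],at_z(c,256,186,46)[:2]]
print('green,red',g,np.degrees(np.arctan2(*(g[1]-g[0])[::-1])))
s=[at_z(c,u,v,45)[:2] for u,v in [(228,169),(373,163),(242,290),(373,286)]]
print('screws',s,np.mean(s,0))
for a,b in [(0,1),(2,3),(2,0),(3,1)]: print(np.degrees(np.arctan2(*(s[a]-s[b])[::-1])))
e=[at_z(c,u,v,64)[:2] for u,v in [(256,235),(350,235),(303,188),(303,279)]]
print('skirt',e,(e[0]+e[1])/2,(e[2]+e[3])/2)
cm=[at_z(c,u,v,z)[:2] for u,v,z in [(299,195,100),(299,250,100)]];print('wingline',cm)
E
python3 - <<'E'
import cv2
im=cv2.imread('pics/w1.png')[140:320,200:420]
cv2.imwrite('pics/w1c.png',cv2.resize(im,None,fx=3.3,fy=3.3,interpolation=cv2.INTER_CUBIC))
E
```

```text
green,red [array([483.94076815,  -7.70431522]), array([551.34097767,   7.11389477])] 12.399442794231566
screws [array([574.1534925 ,  -1.97246446]), array([466.50135797, -25.19439896]), array([552.81540828,  96.58054868]), array([444.65352898,  73.8409188 ])] [509.53094693  35.81365102]
12.172905927963097
11.872784494148728
102.21675477502073
102.44055672726766
skirt [array([544.14528408,  40.26723674]), array([475.12744552,  28.20530141]), array([ 5.15134893e+02, -3.70731615e-01]), array([504.00398414,  69.32179297])] [509.6363648   34.23626908] [509.56943847  34.47553068]
wingline [array([516.04789446,  -1.39256889]), array([510.52000406,  33.94282181])]
```

View pics/w1c.png

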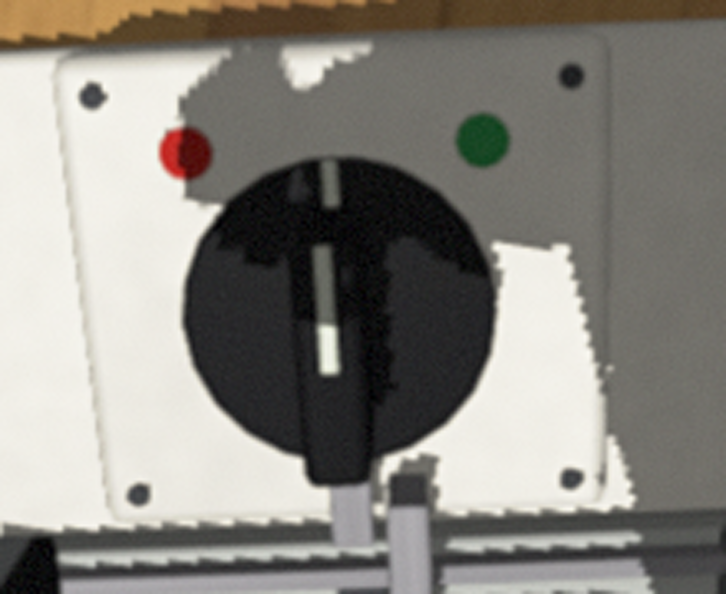

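```bash
python3 -c "
from h import *
plan([509.5,34.7,88],-167.8,4,-0.3)"
```

```text
[-0.3, 0.06, -0.31, 2.54, -0.01, 0.0, -0.59] ,
[-0.3, 0.07, -0.31, 2.55, -0.01, 0.0, -0.59] ,
[-0.3, 0.07, -0.32, 2.54, -0.01, 0.0, -0.59] ,
[-0.3, 0.07, -0.31, 2.55, -0.01, 0.0, -0.59] ,
```

Request:
{"api": "drive_tool", "payload": {
  "commands": [
    [-0.3,0.07,-0.31,2.5,0,0,-0.6],
    [-0.3,0.07,-0.31,2.5,0,0,-0.6],
    [-0.3,0.07,-0.31,2.0,0,0,-0.6],
    [-0.3,0.07,-0.31,1.2,0,0,-0.6],
    [-0.3,0,0,1.0,0,0,0],
    [-0.3,0,0,1.0,0,0,0],
    [-0.3,0,0,0,0,0,0],
    [-0.3,0,0,0,0,0,0]
  ],
  "squeeze": 40
}}

```text
t: 4.2
position: [509.6, 33.7, 87.8]
ee_rot: [-0.0, 0.778, -0.628, 0.0]
wrist_force: [0.1, -0.3, -0.2]
grip_width: 55.4
grip_force: 0.0
```

```bash
python3 -c "
from h import *
o=telemetry.get_obs();print(o['t'],o['position'],o['wrist_force'],o['ft_torque'],o['grip_width'])
plan([509.5,34.7,88],-167.8,1,-0.3)"
```

```text
4.2 [509.63764997  33.71364833  87.81861783] [ 0.12360658 -0.29428379 -0.19547904] [-0.02372668 -0.06252792 -0.01389361] 55.37587305686489
[-0.3, -0.1, -0.01, -0.02, -0.01, -0.0, -0.04] ,
```

Request:
{"api": "drive_tool", "payload": {
  "commands": [
    [0,-0.1,0,0,0,0,0],
    [1,0,0,0,0,0,0],
    [1,0,0,0,0,0,0],
    [1,0,0,0,0,0,0],
    [1,0,0,0,0,0,0],
    [1,0,0,0,0,0,0],
    [1,0,0,0,0,0,0]
  ],
  "squeeze": 45
}}

```text
t: 4.9
position: [509.8, 34.8, 88.1]
ee_rot: [-0.0, 0.778, -0.628, 0.0]
wrist_force: [-0.9, 0.3, 7.0]
grip_width: 13.1
grip_force: 45.5
```

Request:
{"api": "drive_tool", "payload": {
  "commands": [
    [1,0,0,-0.3,0,0,0],
    [1,0,0,-0.3,0,0,0],
    [1,0,0,-0.3,0,0,0],
    [1,0,0,0,0,0,0],
    [1,0,0,0,0,0,0]
  ]
}}

```text
t: 5.4
position: [509.7, 34.8, 95.9]
ee_rot: [-0.0, 0.778, -0.628, 0.0]
wrist_force: [5.7, 0.6, -9.7]
grip_width: 13.3
grip_force: 43.9
```

Request:
{"api": "drive_tool", "payload": {
  "commands": [
    [1,0,0,-0.15,0,0,0],
    [1,0,0,0,0,0,0]
  ]
}}

```text
t: 5.6
position: [509.7, 34.8, 97.4]
ee_rot: [-0.0, 0.778, -0.628, 0.0]
wrist_force: [5.9, -0.1, -10.3]
grip_width: 13.3
grip_force: 44.1
```

```bash
python3 -c "
from h import *
o=telemetry.get_obs();print(o['t'],o['position'],o['wrist_force'],o['ft_torque'],o['grip_width'],o['q'])"
```

```text
5.6 [509.71683074  34.82341669  97.4024207 ] [  5.87229394  -0.14768565 -10.33701225] [-0.03565446 -2.25246809 -0.02822926] 13.318621298119268 [ 4.52942142e-01  2.48471475e-01 -5.44209259e-01 -2.14389914e-04
 -7.77490574e-01 -2.40981725e-01]
```

Request:
{"api": "drive_tool", "payload": {
  "commands": [
    [1,0,0,0,0,0,3],
    [1,0,0,0,0,0,6],
    [1,0,0,0,0,0,7],
    [1,0,0,0,0,0,7],
    [1,0,0,0,0,0,7],
    [1,0,0,0,0,0,7],
    [1,0,0,0,0,0,6],
    [1,0,0,0,0,0,3],
    [1,0,0,0,0,0,0],
    [1,0,0,0,0,0,0]
  ]
}}

```text
t: 6.6
position: [511.0, 34.7, 97.8]
ee_rot: [0.001, -0.471, 0.882, -0.0]
wrist_force: [10.3, -3.5, -11.1]
grip_width: 13.3
grip_force: 44.0
```

```bash
cat >> h.py <<'E'
def st():
    o=telemetry.get_obs(); m=rot(o['ee_rot']).as_matrix()
    print(round(o['t'],2),np.round(o['position'],1),'F',np.round(o['wrist_force'],1),'T',np.round(o['ft_torque'],2),'w',round(o['grip_width'],1),'yaw',round(np.degrees(np.arctan2(m[1,1],m[0,1])),2))
E
python3 -c "
from h import *
st(); save('wrist','w2.png')"
```

```text
6.6 [511.   34.7  97.8] F [ 10.3  -3.5 -11.1] T [-1.16 -3.74  0.01] w 13.3 yaw 146.16
```

View pics/w2.png

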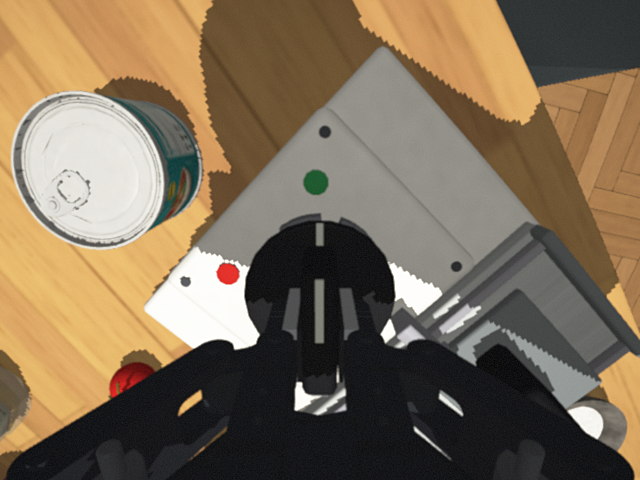

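The picture shows the knob gripped at about 46°, its line (319,235) just past the green tab (316,182). Next I loosen the pads slightly so the spring rests the pin on the land, then sweep.

Request:
{"api": "drive_tool", "payload": {
  "commands": [
    [0.63,0,-0.1,0,0,0,0],
    [0.63,0,0,0,0,0,0],
    [0.63,0,0,0,0,0,0]
  ]
}}

```text
t: 6.95
position: [509.8, 33.8, 97.9]
ee_rot: [-0.0, -0.471, 0.882, 0.0]
wrist_force: [1.4, -1.3, -0.8]
grip_width: 15.9
grip_force: 0.5
```

```bash
python3 -c "
from h import *
st()"
```

```text
6.95 [509.8  33.8  97.9] F [ 1.4 -1.3 -0.8] T [-0.35 -0.23 -0.02] w 15.9 yaw 146.14
```

Request:
{"api": "drive_tool", "payload": {
  "commands": [
    [0.63,-0.1,-0.05,0,0,0,1],
    [0.63,0,0,0,0,0,1],
    [0.63,0,0,0,0,0,1],
    [0.63,0,0,0,0,0,1]
  ]
}}

```text
t: 7.35
position: [511.2, 34.7, 98.1]
ee_rot: [0.0, -0.439, 0.899, -0.0]
wrist_force: [0.4, -0.5, 0.2]
grip_width: 16.1
grip_force: 0.5
```

```bash
python3 -c "
from h import *
st()"
```

```text
7.35 [511.2  34.7  98.1] F [ 0.4 -0.5  0.2] T [-0.08 -0.34 -0.05] w 16.1 yaw 142.07
```

Request:
{"api": "drive_tool", "payload": {
  "commands": [
    [0.63,0,0,0,0,0,1],
    [0.63,0,0,0,0,0,1],
    [0.63,0,0,0,0,0,1]
  ]
}}

```text
t: 7.65
position: [511.4, 34.7, 98.1]
ee_rot: [0.0, -0.415, 0.91, -0.0]
wrist_force: [2.6, -0.7, -1.4]
grip_width: 15.7
grip_force: 4.5
```

```bash
python3 -c "
from h import *
st()"
```

```text
7.65 [511.4  34.7  98.1] F [ 2.6 -0.7 -1.4] T [-0.12 -0.76  0.19] w 15.7 yaw 139.08
```

Request:
{"api": "drive_tool", "payload": {
  "commands": [
    [0.63,0,0,0,0,0,1],
    [0.63,0,0,0,0,0,1]
  ]
}}

```text
t: 7.85
position: [511.4, 34.7, 98.1]
ee_rot: [0.0, -0.399, 0.917, -0.0]
wrist_force: [2.2, -0.6, -0.6]
grip_width: 15.7
grip_force: 5.0
```

```bash
python3 -c "
from h import *
st()"
```

```text
7.85 [511.4  34.7  98.1] F [ 2.2 -0.6 -0.6] T [-0.26 -1.13  0.14] w 15.7 yaw 137.07
```

Torque is steady at 0.14 N m, so the knob is sliding on the land. I'll continue.

Request:
{"api": "drive_tool", "payload": {
  "commands": [
    [0.63,0,0,0,0,0,1],
    [0.63,0,0,0,0,0,1],
    [0.63,0,0,0,0,0,1]
  ]
}}

```text
t: 8.15
position: [511.3, 34.6, 97.9]
ee_rot: [0.0, -0.375, 0.927, -0.0]
wrist_force: [4.1, -1.1, -5.1]
grip_width: 15.7
grip_force: 3.9
```

```bash
python3 -c "
from h import *
st()"
```

```text
8.15 [511.3  34.6  97.9] F [ 4.1 -1.1 -5.1] T [-0.42 -1.67  0.09] w 15.7 yaw 134.06
```

Request:
{"api": "drive_tool", "payload": {
  "commands": [
    [0.63,0,0,0,0,0,1],
    [0.63,0,0,0,0,0,1]
  ]
}}

```text
t: 8.35
position: [511.0, 34.5, 98.0]
ee_rot: [-0.0, -0.359, 0.933, -0.0]
wrist_force: [2.9, -2.0, -2.9]
grip_width: 15.4
grip_force: 1.6
```

```bash
python3 -c "
from h import *
st()"
```

```text
8.35 [511.   34.5  98. ] F [ 2.9 -2.  -2.9] T [-0.53 -1.16  0.06] w 15.4 yaw 132.05
```

Request:
{"api": "drive_tool", "payload": {
  "commands": [
    [0.6,0,0,0,0,0,0],
    [0.6,0,0,0,0,0,0]
  ]
}}

```text
t: 8.55
position: [510.6, 34.5, 97.9]
ee_rot: [-0.0, -0.36, 0.933, 0.0]
wrist_force: [-0.7, -0.1, 0.2]
grip_width: 16.9
grip_force: 0.3
```

```bash
python3 -c "
from h import *
st(); save('wrist','w3.png'); st()"
```

```text
8.55 [510.6  34.5  97.9] F [-0.7 -0.1  0.2] T [-0.1  -0.24  0.06] w 16.9 yaw 132.15
8.6 [510.6  34.5  97.9] F [ 0.1 -0.5  0.4] T [-0.11 -0.1   0.01] w 17.3 yaw 132.15
```

View pics/w3.png

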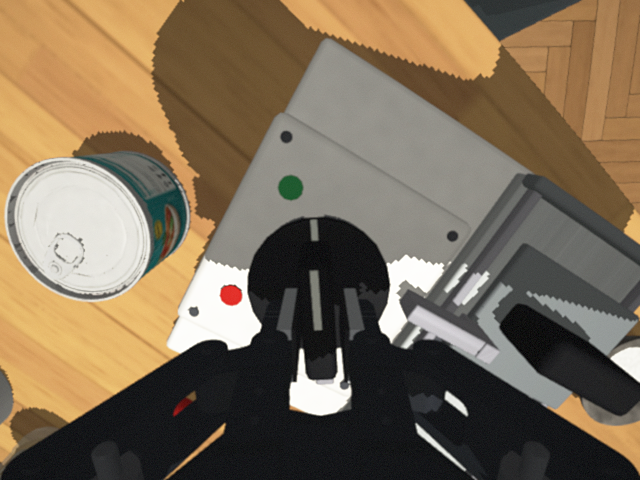

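```bash
python3 - <<'E'
from h import *
c=optics.calibration('wrist')
for n,rows in [('w2.png',(262,266,270,274,278)),('w3.png',(258,262,266,270,274))]:
    g=cv2.imread('pics/'+n).max(2)
    for r in rows:
        d=np.where(g[r,180:460]<70)[0]+180; print(n,r,d.min(),d.max(),d.max()-d.min())
g=cv2.imread('pics/w3.png').max(2)
for r in (225,235,275,290,305,320): x=g[r,300:330].astype(float); x[x<100]=0; print(r,300+(x*np.arange(30)).sum()/x.sum())
for lift in (0,7):
    a,b=[at_z(c,*uv,64+lift)[:2] for uv in [(248,282),(388,282)]]
    print(lift,np.linalg.norm(a-b),(a+b)/2)
    a,b=[at_z(c,*uv,z+lift)[:2] for uv,z in [((313.3,225),64),((318,320),100)]]
    print(a,b,np.degrees(np.arctan2(*(a-b)[::-1])), np.degrees(np.arctan2(*(a-[510.5,34.6])[::-1])))
E
```

```text
w2.png 262 252 458 206
w2.png 266 251 459 208
w2.png 270 249 458 209
w2.png 274 248 391 143
w2.png 278 246 392 146
w3.png 258 253 382 129
w3.png 262 252 384 132
w3.png 266 251 385 134
w3.png 270 250 386 136
w3.png 274 249 387 138
225 313.50196592398424
235 314.41590612777054
275 313.5334008097166
290 314.5520728008089
305 315.9640044994376
320 316.56740442655934
0 68.93707955161898 [507.20438212  29.88425255]
[487.18700147   8.84448584] [507.26744938  30.18798742] -133.25354096979265 -132.15030241399018
7 65.88025001715502 [504.87002329  27.82281876]
[485.74025959   7.71600397] [504.23986493  27.50012962] -133.0782961467693 -132.64458735490823
```

Request:
{"api": "drive_tool", "payload": {
  "commands": [
    [0.6,0,0,0,0,0,1],
    [0.6,0,0,0,0,0,1],
    [0.6,0,0,0,0,0,0]
  ]
}}

```text
t: 8.9
position: [511.0, 34.5, 98.0]
ee_rot: [-0.0, -0.343, 0.939, -0.0]
wrist_force: [1.0, -0.8, -0.9]
grip_width: 16.9
grip_force: 0.6
```

```bash
python3 -c "
from h import *
st()"
```

```text
8.9 [511.   34.5  98. ] F [ 1.  -0.8 -0.9] T [-0.39 -0.28 -0.  ] w 16.9 yaw 130.09
```

Request:
{"api": "drive_tool", "payload": {
  "commands": [
    [0.6,0,0,0,0,0,1],
    [0.6,0,0,0,0,0,1],
    [0.6,0,0,0,0,0,0]
  ]
}}

```text
t: 9.2
position: [511.3, 34.6, 98.0]
ee_rot: [0.0, -0.326, 0.945, -0.0]
wrist_force: [2.2, -2.1, -0.8]
grip_width: 17.3
grip_force: 1.4
```

```bash
python3 -c "
from h import *
st()"
```

```text
9.2 [511.3  34.6  98. ] F [ 2.2 -2.1 -0.8] T [-0.65 -0.81  0.01] w 17.3 yaw 128.1
```

```bash
python3 - <<'E'
from h import *
st(); c=optics.calibration('wrist'); save('wrist','w4.png')
for t in ['knob','knob_top','knob_pointer']:
    r=optics.tip_of(t,'wrist'); print(t,[(np.round(a['xyz'],1).tolist(),round(a['score'],2)) for a in r[:2]])
g=cv2.imread('pics/w4.png').max(2)
for r in (225,235,275,290,305,320): x=g[r,295:330].astype(float); x[x<100]=0; print(r,295+(x*np.arange(35)).sum()/x.sum())
for r in (262,266,270,274,278):
    d=np.where(g[r,180:460]<70)[0]+180; print(r,d.min(),d.max(),d.max()-d.min())
E
```

```text
9.2 [511.3  34.6  98. ] F [ 2.2 -2.1 -0.8] T [-0.65 -0.81  0.01] w 17.3 yaw 128.1
knob [([509.8, 31.5, 46.2], 0.61)]
knob_top [([513.3, 29.3, 101.9], 0.77)]
knob_pointer [([486.9, 5.7, 64.7], 0.58)]
225 309.03464203233256
235 310.9745075318656
275 310.42657342657344
290 312.520728008089
305 314.9538807649044
320 317.4366767983789
262 252 386 134
266 251 386 135
270 250 387 137
274 250 388 138
278 249 459 210
```

View pics/w4.png

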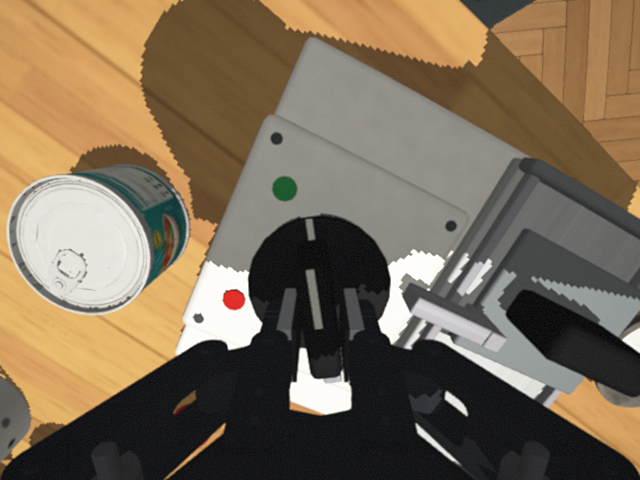

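The tool turned 4° more but the knob line stayed put, now tilted in the picture from (309,225) to (317,320). The skirt reads at its lowered height, z about 64, so the pin has snapped into the notch at about 0.98 rad. Next I release and go for the handle.

Request:
{"api": "drive_tool", "payload": {
  "commands": [
    [0.5,0,0,0,0,0,-3],
    [0.3,0,0,0,0,0,-3],
    [0.0,0,0,0,0,0,0],
    [0.0,0,0,-1,0,0,0],
    [-0.2,0,0,-3,0,0,0],
    [-0.2,0,0,-3,0,0,0],
    [-0.2,0,0,-1,0,0,0],
    [-0.2,0,0,0,0,0,0]
  ]
}}

```text
t: 10.2
position: [512.0, 35.0, 180.3]
ee_rot: [0.002, -0.375, 0.927, 0.0]
wrist_force: [-0.2, -0.7, -0.4]
grip_width: 51.2
grip_force: 0.0
```

```bash
python3 - <<'E'
from h import *
st(); save('top','t2.png')
for t in ['knob','knob_top','knob_pointer','carriage_handle']:
    r=optics.tip_of(t,'top'); print(t,[(np.round(a['xyz'],1).tolist(),round(a['score'],2)) for a in r[:2]])
save('wrist','w5.png')
for t in ['knob','knob_top','knob_pointer','carriage_handle']:
    r=optics.tip_of(t,'wrist'); print(t,[(np.round(a['xyz'],1).tolist(),round(a['score'],2)) for a in r[:2]])
plan([449.5,160,170],-167.8,8,-0.2)
E
```

```text
10.2 [512.   35.  180.3] F [-0.2 -0.7 -0.4] T [ 0.02 -0.04  0.04] w 51.2 yaw 134.1
knob []
knob_top []
knob_pointer []
carriage_handle []
knob [([508.3, 36.1, 45.6], 0.56)]
knob_top [([512.4, 31.6, 99.0], 0.83), ([572.6, -73.5, -7.0], 0.38)]
knob_pointer [([485.6, 6.8, 62.9], 0.81)]
carriage_handle [([451.1, 160.1, 85.1], 0.84)]
[-0.2, -0.54, 1.66, 0.09, 0.01, -0.0, -7.26] ,
[-0.2, -0.75, 1.58, 0.09, 0.01, -0.0, -7.26] ,
[-0.2, -0.94, 1.47, 0.09, 0.01, -0.0, -7.26] ,
[-0.2, -1.12, 1.34, 0.1, 0.01, -0.0, -7.26] ,
[-0.2, -1.28, 1.19, 0.09, 0.01, -0.0, -7.26] ,
[-0.2, -1.42, 1.02, 0.09, 0.01, -0.0, -7.26] ,
[-0.2, -1.53, 0.83, 0.1, 0.01, -0.0, -7.26] ,
[-0.2, -1.63, 0.63, 0.09, 0.01, -0.0, -7.26] ,
```

View pics/w5.png

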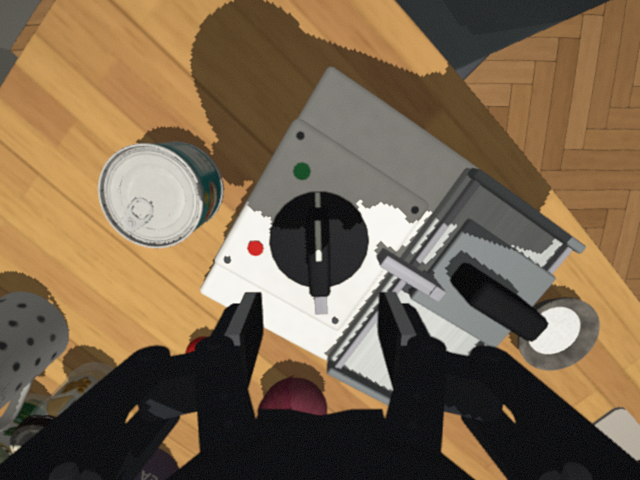

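The knob is clear and pointing past the green tab (302,171), with its tongue (320,305) out of the lug's path. Moving to the handle.

Request:
{"api": "drive_tool", "payload": {
  "commands": [
    [-0.2,-0.54,1.66,0.1,0,0,-7.3],
    [-0.2,-0.75,1.58,0.1,0,0,-7.3],
    [-0.2,-0.94,1.47,0.1,0,0,-7.3],
    [-0.2,-1.12,1.34,0.1,0,0,-7.2],
    [-0.2,-1.28,1.19,0.1,0,0,-7.2],
    [-0.2,-1.42,1.02,0.1,0,0,-7.2],
    [-0.2,-1.53,0.83,0.1,0,0,-7.3],
    [-0.2,-1.63,0.63,0.1,0,0,-7.3],
    [-0.2,0,0,3,0,0,0],
    [-0.2,0,0,3,0,0,0],
    [-0.2,0,0,0,0,0,0],
    [-0.2,0,0,0,0,0,0]
  ]
}}

```text
t: 11.9
position: [449.6, 159.9, 110.2]
ee_rot: [0.001, 0.779, -0.628, 0.0]
wrist_force: [-0.6, -0.3, 1.2]
grip_width: 51.1
grip_force: 0.0
```

```bash
python3 - <<'E'
from h import *
st()
plan([450,160,70],-167.8,1,-0.2)
E
```

```text
11.9 [449.6 159.9 110.2] F [-0.6 -0.3  1.2] T [ 0.02 -0.03  0.05] w 51.1 yaw -167.73
[-0.2, -0.01, -0.04, 4.02, 0.07, -0.07, 0.07] ,
```

Request:
{"api": "drive_tool", "payload": {
  "commands": [
    [-0.2,0,0,1.5,0,0,0],
    [-0.2,0,0,1.3,0,0,0],
    [-0.2,0,0,1.0,0,0,0],
    [-0.2,0,0,0,0,0,0],
    [0.2,0,0,0,0,0,0],
    [0.6,0,0,0,0,0,0],
    [0.6,0,0,0,0,0,0],
    [0.6,0,0,0,0,0,0],
    [0.6,0,0,0,0,0,0]
  ],
  "squeeze": 30
}}

```text
t: 12.8
position: [450.1, 160.4, 72.9]
ee_rot: [-0.001, 0.779, -0.628, 0.0]
wrist_force: [-1.5, 0.5, 6.4]
grip_width: 21.6
grip_force: 33.0
```

```bash
python3 - <<'E'
from h import *
st()
E
```

```text
12.8 [450.1 160.4  72.9] F [-1.5  0.5  6.4] T [-0.08  0.49 -0.16] w 21.6 yaw -167.74
```

Request:
{"api": "drive_tool", "payload": {
  "commands": [
    [0.6,0,-0.4,0,0,0,0],
    [0.6,0,-0.8,0,0,0,0],
    [0.6,0,-0.9,0,0,0,0],
    [0.6,0,-0.9,0,0,0,0],
    [0.6,0,-0.9,0,0,0,0],
    [0.6,0,-0.9,0,0,0,0],
    [0.6,0,-0.7,0,0,0,0],
    [0.6,0,-0.5,0,0,0,0],
    [0.6,0,0,0,0,0,0]
  ]
}}

```text
t: 13.7
position: [509.4, 173.0, 72.9]
ee_rot: [-0.001, 0.779, -0.628, 0.0]
wrist_force: [1.6, -2.3, 4.4]
grip_width: 21.6
grip_force: 32.8
```

```bash
python3 - <<'E'
from h import *
st()
E
```

```text
13.7 [509.4 173.   72.9] F [ 1.6 -2.3  4.4] T [-0.74 -0.59 -0.16] w 21.6 yaw -167.75
```

Request:
{"api": "drive_tool", "payload": {
  "commands": [
    [0.6,0,-0.4,0,0,0,0],
    [0.6,0,-0.3,0,0,0,0],
    [0.6,0,-0.2,0,0,0,0],
    [0.6,0,-0.1,0,0,0,0],
    [0.6,0,0,0,0,0,0]
  ]
}}

```text
t: 14.2
position: [516.3, 174.4, 72.9]
ee_rot: [0.001, 0.778, -0.628, -0.001]
wrist_force: [-11.1, 0.5, 15.4]
grip_width: 21.5
grip_force: 34.2
```

```bash
python3 - <<'E'
from h import *
st()
E
```

```text
14.2 [516.3 174.4  72.9] F [-11.1   0.5  15.4] T [ 0.29  4.12 -0.13] w 21.5 yaw -167.78
```

Request:
{"api": "drive_tool", "payload": {
  "commands": [
    [0.6,0,-0.1,0,0,0,0],
    [0.6,0,0,0,0,0,0]
  ]
}}

```text
t: 14.4
position: [516.4, 174.4, 72.9]
ee_rot: [0.002, 0.778, -0.628, -0.001]
wrist_force: [-16.2, 1.2, 18.5]
grip_width: 21.3
grip_force: 34.7
```

```bash
python3 - <<'E'
from h import *
st()
E
```

```text
14.4 [516.4 174.4  72.9] F [-16.2   1.2  18.5] T [ 0.64  5.52 -0.07] w 21.3 yaw -167.78
```

Request:
{"api": "drive_tool", "payload": {
  "commands": [
    [0.4,0,0,0,0,0,0],
    [0.1,0,0,0,0,0,0],
    [-0.1,0,0,0,0,0,0],
    [-0.1,0,0,0,0,0,0],
    [-0.1,0,0,-2,0,0,0],
    [-0.1,0,0,-3,0,0,0],
    [-0.1,0,0,-4,0,0,0],
    [-0.1,0,0,-4,0,0,0],
    [-0.1,0,0,-1,0,0,0],
    [-0.1,0,0,0,0,0,0]
  ]
}}

```text
t: 15.4
position: [520.0, 175.7, 214.0]
ee_rot: [-0.002, 0.778, -0.628, 0.001]
wrist_force: [0.2, -0.7, -1.3]
grip_width: 46.8
grip_force: 0.0
```

```bash
python3 - <<'E'
from h import *
st()
for cam,n in [('wrist','w6.png'),('scene','s6.png')]:
  save(cam,n)
  for t in ['knob','knob_top','knob_pointer','carriage_handle','slicer','onion_1','tomato_1','tin_1','salt_dish']:
    r=optics.tip_of(t,cam); print(t,[(np.round(a['xyz'],1).tolist(),round(a['score'],2)) for a in r[:1]])
E
```

```text
15.4 [520.  175.7 214. ] F [ 0.2 -0.7 -1.3] T [-0.01  0.03 -0.05] w 46.8 yaw -167.75
knob [([508.5, 33.9, 47.2], 0.58)]
knob_top [([510.4, 30.8, 102.1], 0.59)]
knob_pointer [([486.3, 6.5, 66.1], 0.9)]
carriage_handle [([518.6, 172.3, 84.0], 0.61)]
slicer [([499.3, 99.2, 0.7], 0.95)]
onion_1 [([656.1, 142.5, 2.9], 0.82)]
tomato_1 [([676.8, 45.7, -1.2], 0.83)]
tin_1 []
salt_dish [([428.8, 268.5, 4.9], 0.63)]
knob [([508.0, 34.8, 46.2], 0.93)]
knob_top [([512.9, 31.0, 98.6], 0.7)]
knob_pointer [([485.9, 5.5, 65.5], 0.9)]
carriage_handle []
slicer [([494.5, 98.9, -5.5], 0.83)]
onion_1 [([658.1, 144.3, 0.2], 0.68)]
tomato_1 [([678.8, 46.9, -1.1], 0.5)]
tin_1 [([568.7, -75.3, -1.8], 0.63)]
salt_dish [([427.5, 269.2, 4.7], 0.9)]
```

View pics/w6.png

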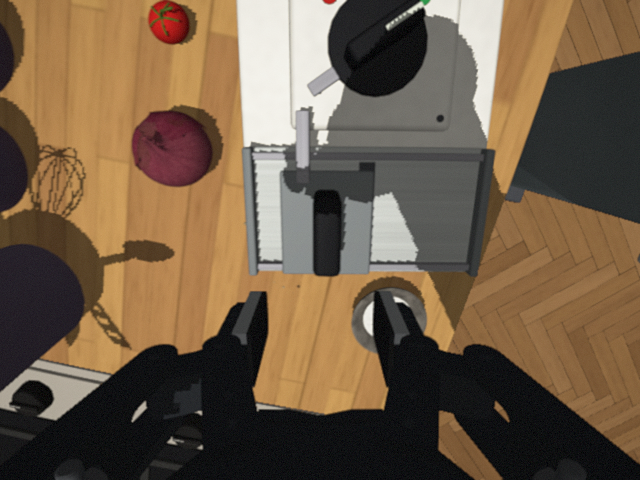

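The carriage plate (281–370 px) now sits at the far end of the bed after a hard stop was felt. The knob is down and its pointer hasn't moved since release. The bystanders the cameras found are where they were.

```bash
python3 -c "
from h import *
st(); print(ctrl.hand_in())"
```

```text
16.4 [519.  175.1 212. ] F [-0.5 -0.1 -0.5] T [ 0.   -0.05 -0.  ] w 46.9 yaw -167.75
the job is handed in; nothing more can be done
None
```

I handed the job in at 16.4 s: the knob snapped down into the slicing notch past the green tab at about −0.98 rad, the carriage was slid about 68 mm until it hit a hard stop and released, and the onion, tomato, tin and salt dish measured where they were; the judge's result was not shown.

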